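# Reload the four-cavity die block under its latched keeper bar

### The arm

A 6-joint arm with a two-finger parallel gripper is mounted at the origin on a cart in front of the work surface, level with it; the furniture and walls round the work are solid. World frame = base frame: x ahead of the robot, y to its left, z up, the work surface at z = 0. Lengths are in m, angles in degrees, forces in N, time in s.
With the tool pointing down it reaches from about 0.325 to 0.85 m from the base axis. Payload 15.5 kg.
Tool frame: the origin (TCP) lies at the very end of the fingers, on their centre line; the grasp point (between the pads) lies arm.grip_depth behind it (arm.grip_depth is the distance from the TCP to the grasp point, in m); z points along the fingers, y is the line along which they close (so a half turn about z gives the same grasp; the last joint's range is limited). The gripper opens to 91 mm and grips with 3 to 60 N. Pads are 32 mm wide; open, the fingers measure 118 mm over their backs; the gripper's body (76 mm by 178 mm) begins 60 mm behind the grasp point.
Start: joints at [-75.774, 28.281, 77.091, -0, 74.628, -5.472], TCP at [0.211, -0.588, 0.214] pointing down, gripper open.
Joint ranges: [-166.48, 166.48], [-47.26, 123.95], [12.59, 153.08], [-70.14, 250.14], [6.76, 159.57], [-176.63, 176.63]. Speed limits (degrees/s): [108.29, 108.29, 147.25, 172.46, 172.46, 172.46].

### API

Orientations are given as a 3x3 rotation matrix whose columns are the frame's x, y, z axes.
In Python, from rig import arm gives the robot as it stands. Calls block until the motion is done:
- arm.move_to(position, orientation): joint-space move of the TCP to a pose.
- arm.move_l(position, orientation=None, feed=0.15): straight line of the TCP; orientation=None keeps the orientation; feed is the mean speed in m/s.
- arm.move_joints(angles): joint-space move.
- arm.grip(opening): finger opening in m; the grip force is fixed at half the most; returns when the fingers have stopped.
- arm.sleep(seconds).
- arm.solve_ik(position, orientation): joint angles nearest the present ones, or None.
- arm.snapshot(name): name is "scene" or "top" or "wrist"; returns the picture (384x512x3 uint8, red, green, blue); there is no depth.
- arm.get_calibration(name): a dict with "intrinsics" (3x3 intrinsics, pixels), "cam_to_world" (4x4, takes a point from camera to world coordinates). Camera axes: x right, y down, z forward; pixel columns grow to the right and rows downward; lengths in m; the calibration is good to about 2 mm. A picture is of the moment at which its call begins: read the wrist's pose just before it. get_calibration takes no time and is no camera call; for the wrist camera it gives the pose at the moment of the call.
A pose or a line that the arm cannot do raises arm.Unreachable and nothing moves.
- arm.sign_off(): hands the job in; it is judged then, once.
Readings, each from a call of its own:
- arm.current_t(): time.
- arm.current_joint_positions(): joint angles.
- arm.current_dq(): joint speeds.
- arm.current_tau(): joint torques, N m.
- arm.current_ee_pos(): TCP position.
- arm.current_tool_rot(): TCP orientation.
- arm.current_force(): force on the tool from outside, world axes, zero at the start.
- arm.current_torque(): the same for the moment, N m.
- arm.current_width(): finger opening in m.
- arm.current_grasp_force(): force on a finger pad.
Only numpy, scipy, OpenCV 4.12 (cv2) and the standard library are available. Lean on these libraries where they do the work, as an engineer would, in place of code of your own. Each camera call takes 0.05 s, during which the arm holds its last target. There are 200 camera calls.

### The job

The die block is still shut on the pressed pieces of the last run. Lift its keeper bar over the two bumps on the rails and slide it fully back, take every pressed piece out of the die and lay them side by side, flat, in the plywood tray, lay each fresh blank that is on the bench flat in the cavity that matches its outline, then bring the keeper bar back over the blanks and over the bumps so that it drops fully home, with everything let go. Leave the other things on the bench where they lie.

Things in the scene. Friction and masses are not known exactly. Their poses are not given: they have to be found in the camera images.
- die: dark steel die block fixed to the bench, 148 (x) x 208 (y) x 16 mm high; origin at the centre of its underside, x across it towards the cavities, y along the row of cavities. Its four blind cavities are 8 mm deep, in one row at x = +38 mm, each 3 mm wider in all than its blank. The keeper bar lies across it on two rails
- die_bumps: the two bumps, fixed to the die; same origin and axes as the die. Along both ends of the block (y = +-86 to +-94 mm) runs a rail whose top is 27 mm above the bench; on each rail at x = +10.5 to +16.5 mm stands a bright bump 6 mm high with steep sides
- cavity_round (a point): centre of the floor of the large round cavity (43 mm across), 8 mm above the bench; axes as the die's
- cavity_square (a point): centre of the floor of the square cavity (37 x 37 mm, sides along the die's axes), 8 mm above the bench
- cavity_oblong (a point): centre of the floor of the oblong cavity (45 mm along the die's x, 27 mm along its y), 8 mm above the bench
- cavity_small (a point): centre of the floor of the small round cavity (31 mm across), 8 mm above the bench
- keeper_slide (a joint): travel of the keeper bar along the die's -x, m: 0 = home over the cavities, 0.084 = parked clear of them (the bar's edge is then 64 mm from the middle of the row). Friction about 1.2 N. Lying on its rails the bar is stopped by the bumps after 1.5 mm, and coming back it is stopped by them at about 0.0475
- keeper_lift (a joint): height of the keeper bar above its rest on the rails, m: 0 = down, 0.012 = top of its guide pins (hard stop). It has to be up by more than 0.006 to pass the bumps, and needs that all along 0 to 0.049 of travel; it weighs 3.4 N and falls back when let go
- keeper_grip (a point): middle of the black grip block on the keeper bar. The steel bar is 40 mm (die's x) x 206 mm (die's y) x 6 mm, its underside 27 mm and its top 33 mm above the bench when down; the block in its middle is 16 mm (die's x) x 46 mm (die's y) and 24 mm tall above the bar; the point is 12 mm above the bar's top. Axes as the die's
- out_tray: shallow open plywood tray fixed to the bench, 80 (x) x 180 (y) mm, walls 5 mm thick and 14 mm high, floor 5 mm thick (inside 70 x 170 mm, 9 mm deep); room for three pieces side by side along its y; origin at the centre of its underside
- out_tray_in (a point): centre of the tray's inner floor, axes as the tray's
- fresh_round: fresh blank, plain steel disc 40 mm across, 16 mm thick; origin at the centre of its underside (so for all pieces). May be absent
- fresh_square: fresh blank, plain steel square 34 x 34 mm, 16 mm thick. May be absent
- fresh_oblong: fresh blank, plain steel rectangle 42 mm (its x) x 24 mm (its y), 16 mm thick. May be absent
- fresh_small: fresh blank, plain steel disc 28 mm across, 16 mm thick. May be absent
- done_round: pressed piece, steel disc 40 mm across, 16 mm thick, with a round recess punched in its top; starts in the large round cavity, standing 8 mm proud of the die. May be absent
- done_square: pressed piece, steel square 34 x 34 mm, 16 mm thick, with a square hole in its middle; starts in the square cavity, standing 8 mm proud of the die. May be absent
- done_oblong: pressed piece, steel rectangle 42 mm (its x) x 24 mm (its y), 16 mm thick, with a rectangular hole in its middle; starts in the oblong cavity, standing 8 mm proud of the die. May be absent
- pliers: bystander: combination pliers, 61 x 184 x 14 mm, loose
- hex_key: bystander: bent hex key, 40 x 96 x 8 mm, loose
- tape_roll: bystander: roll of black tape, 55 mm across, 19 mm high, loose
- spanner: bystander: small combination spanner, 29 x 145 x 7 mm, loose
- torch: bystander: black pocket torch, 42 x 142 x 42 mm, loose
Mind the look-alikes: they are no part of the job. What is shaped like the fresh_small but purple is not meant. Leave any orange look-alike of the fresh_round alone.

How it is judged:
By the outcome, as a careful person would: the job done as asked, in the order asked, and still so for the second after the job is handed in, with the robot touching nothing.
Of done_round, done_square, done_oblong only 2 to 3 are there at a start; the rules pass over those that are not, and their reading is None.
Of fresh_round, fresh_square, fresh_oblong, fresh_small only 3 to 4 are there at a start; the rules pass over those that are not, and their reading is None.
At some moment in a run one of fresh_round, fresh_square, fresh_oblong, fresh_small may be knocked a few centimetres aside while the robot is not near it.
Once in a run the grip may slacken for a moment while it holds something.
It also fails if it takes over 208 s, if anything falls off the work surface, if the arm or the gripper's body presses on something with over 40 N, if the wrist force passes 120 N, or if a joint passes its speed limit or range.

## Working session

There is one attempt and no reset: what is moved stays moved. The work goes in short steps, each a Python script; the robot and the scene stay as the last script left them, time stands still between calls to the robot, and variables do not carry over. Pictures are saved under pics/ and viewed, at most 14 in all, crops included, and the job is handed in when it is done.

```bash
ls; mkdir -p pics
python3 - <<'E'
from rig import arm
import cv2,numpy as np
for n in("scene","top"):
    im=arm.snapshot(n); cv2.imwrite(f"pics/{n}0.png",cv2.resize(im[:,:,::-1],(800,600),interpolation=cv2.INTER_CUBIC)); cv2.imwrite(f"pics/raw_{n}0.png",im[:,:,::-1])
    c=arm.get_calibration(n);print(n,np.round(c["intrinsics"],1).tolist(),np.round(c["cam_to_world"],3).tolist())
c=arm.get_calibration("wrist");print(np.round(c["intrinsics"],1).tolist(),np.round(c["cam_to_world"],3).tolist())
print(arm.grip_depth,arm.current_t(),arm.current_tool_rot())
E
```

```text
pics
scene [[355.3, 0.0, 255.3], [0.0, 355.3, 192.4], [0.0, 0.0, 1.0]] [[0.538, -0.484, 0.69, -0.091], [-0.843, -0.303, 0.445, -0.439], [-0.007, -0.821, -0.571, 0.578], [0.0, 0.0, 0.0, 1.0]]
top [[497.1, 0.0, 255.4], [0.0, 497.1, 192.7], [0.0, 0.0, 1.0]] [[0.398, -0.826, 0.4, -0.059], [-0.918, -0.356, 0.178, -0.337], [-0.005, -0.438, -0.899, 1.388], [0.0, 0.0, 0.0, 1.0]]
[[301.5, 0.0, 251.9], [0.0, 301.5, 195.2], [0.0, 0.0, 1.0]] [[0.337, -0.909, -0.244, 0.28], [-0.942, -0.325, -0.087, -0.564], [-0.001, 0.259, -0.966, 0.384], [0.0, 0.0, 0.0, 1.0]]
0.0188 0.1 [[ 9.41486782e-01  3.37049818e-01 -2.44943666e-04]
 [ 3.37049883e-01 -9.41486196e-01  1.05757048e-03]
 [ 1.25842857e-04 -1.07824686e-03 -9.99999411e-01]]
```

View pics/scene0.png

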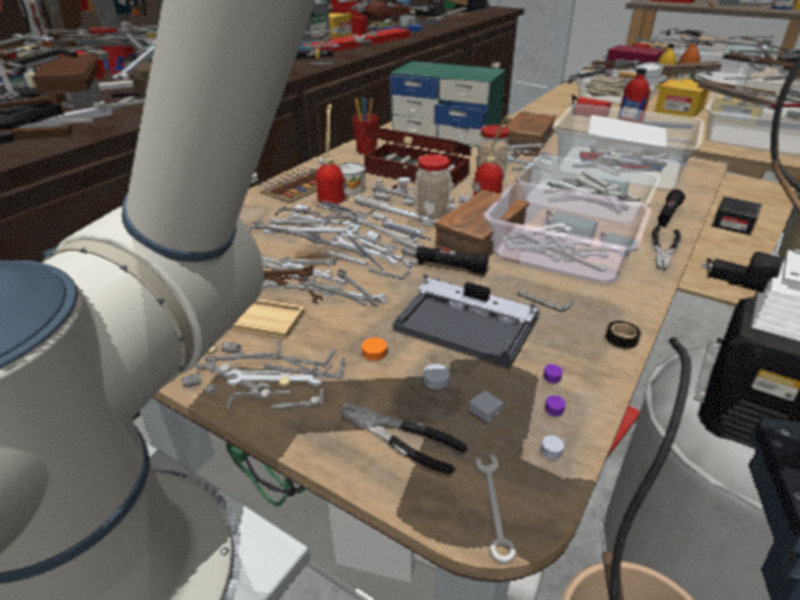

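View pics/top0.png

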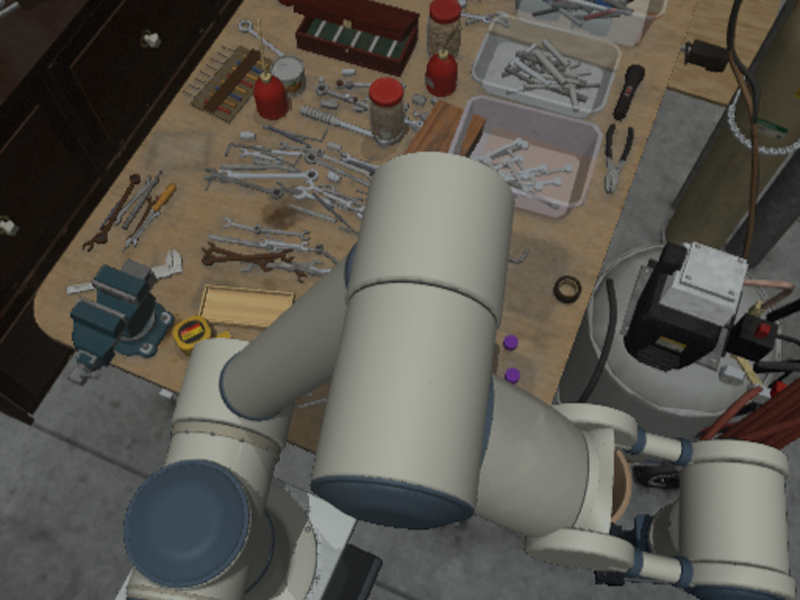

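```bash
cat > h.py <<'E'
from rig import arm
import cv2,numpy as np
def px2w(u,v,z,c):
    K=np.array(c["intrinsics"]);T=np.array(c["cam_to_world"])
    d=T[:3,:3]@np.linalg.solve(K,[u,v,1.]);o=T[:3,3]
    return o+d*(z-o[2])/d[2]
def w2px(p,c):
    K=np.array(c["intrinsics"]);T=np.array(c["cam_to_world"])
    q=K@(T[:3,:3].T@(np.asarray(p,float)-T[:3,3]));return q[:2]/q[2]
def R(yaw): # yaw (deg) = direction of the closing line (tool y), tool down
    a=np.radians(yaw);y=np.array([np.cos(a),np.sin(a),0]);z=np.array([0,0,-1.])
    return np.c_[np.cross(y,z),y,z]
def shot(n,f,scale=1.5625):
    c=arm.get_calibration(n);im=arm.snapshot(n)[:,:,::-1].copy()
    cv2.imwrite(f"pics/raw_{f}.png",im);np.save(f"pics/{f}.npy",c,allow_pickle=True)
    cv2.imwrite(f"pics/{f}.png",cv2.resize(im,None,fx=scale,fy=scale,interpolation=cv2.INTER_CUBIC));return im,c
E
python3 - <<'E'
from h import *
c=arm.get_calibration("scene");s=1.5625
for n,u,v,z in [("grip",477,290,.045),("dieL",396,323,.016),("dieBot",500,360,.016),("dieR",538,316,.03),("dieTop",425,282,.03),("tray",270,316,.01),("round",435,370,.016),("square",486,398,.016),("small",552,441,.016),("orange",374,343,.016),("p1",553,367,.016),("p2",555,400,.016),("torch",450,258,.02),("spTop",486,465,.005),("spBot",502,550,.005),("pliersTip",345,410,.01),("pliersH",450,468,.01)]:
    print(n,px2w(u/s,v/s,z,c).round(3))
E
```

```text
grip [ 0.653 -0.12   0.045]
dieL [ 0.531 -0.032  0.016]
dieBot [ 0.537 -0.218  0.016]
dieR [ 0.657 -0.231  0.03 ]
dieTop [ 0.647 -0.02   0.03 ]
tray [0.439 0.168 0.01 ]
round [ 0.464 -0.145  0.016]
square [ 0.451 -0.235  0.016]
small [ 0.425 -0.341  0.016]
orange [ 0.468 -0.03   0.016]
p1 [ 0.565 -0.292  0.016]
p2 [ 0.499 -0.319  0.016]
torch [ 0.763 -0.01   0.02 ]
spTop [ 0.353 -0.282  0.005]
spBot [ 0.258 -0.346  0.005]
pliersTip [ 0.331 -0.076  0.01 ]
pliersH [ 0.321 -0.247  0.01 ]
```

Run:
```python
from h import *
arm.move_to([0.50,-0.13,0.36],R(-90))
print(arm.current_joint_positions(),arm.current_t())
shot("wrist","w1");shot("top","t1")
```

```text
[-2.12579764e+01  1.27433349e+01  7.85101535e+01 -1.03730272e-02
  8.87644297e+01  6.87738718e+01] 2.125
```

View pics/w1.png

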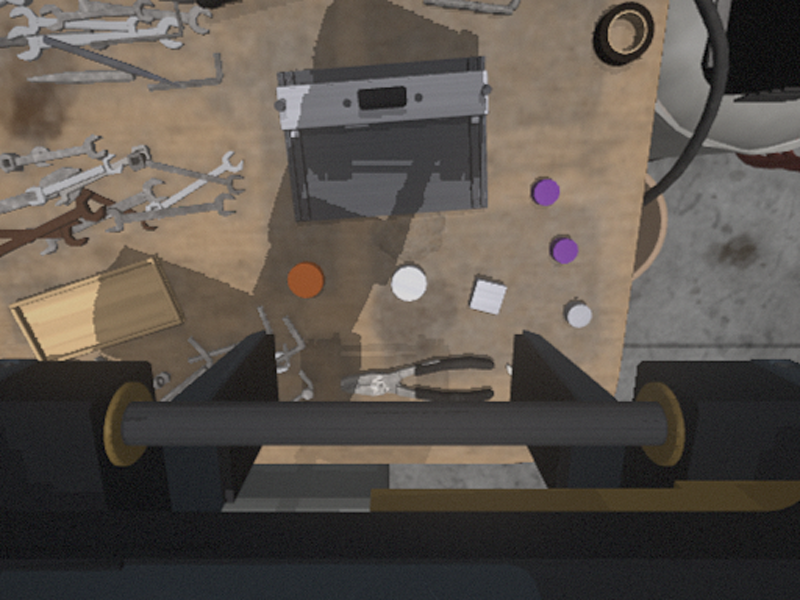

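Run:
```python
from h import *
c=np.load("pics/w1.npy",allow_pickle=True).item();s=1.5625
P={}
for n,u,v,z in [("grip",382,97,.057),("fl",298,221,.016),("fr",487,208,.016),("bl",276,73,.027),("br",488,58,.027),("orange",306,280,.016),("round",409,283,.016),("square",488,296,.016),("small",579,314,.016),("t1",10,309,.014),("t2",157,258,.014),("t3",183,320,.014),("t4",40,362,.014)]:
    P[n]=px2w(u/s,v/s,z,c);print(n,P[n].round(4))
im=cv2.imread("pics/raw_w1.png")
crop=im[25:165,160:340];cv2.imwrite("pics/c1.png",cv2.resize(crop,(770,600),interpolation=cv2.INTER_CUBIC))
```

```text
grip [ 0.6462 -0.1201  0.057 ]
fl [ 0.5287 -0.0275  0.016 ]
fr [ 0.5423 -0.2309  0.016 ]
bl [ 0.6727 -0.0159  0.027 ]
br [ 0.6858 -0.2225  0.027 ]
orange [ 0.4637 -0.033   0.016 ]
round [ 0.4602 -0.1479  0.016 ]
square [ 0.4451 -0.237   0.016 ]
small [ 0.4239 -0.3416  0.016 ]
t1 [0.4299 0.306  0.014 ]
t2 [0.4883 0.131  0.014 ]
t3 [0.4166 0.1106 0.014 ]
t4 [0.3653 0.2845 0.014 ]
```

View pics/c1.png

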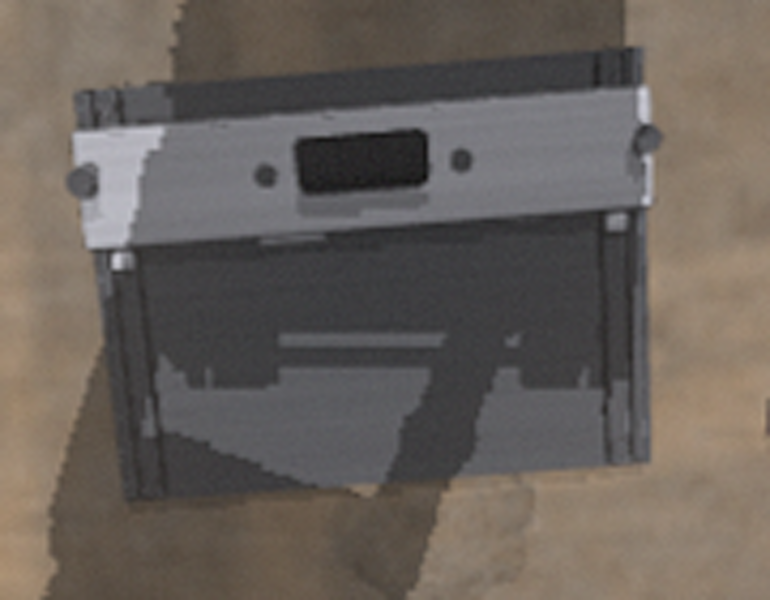

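View pics/t1.png

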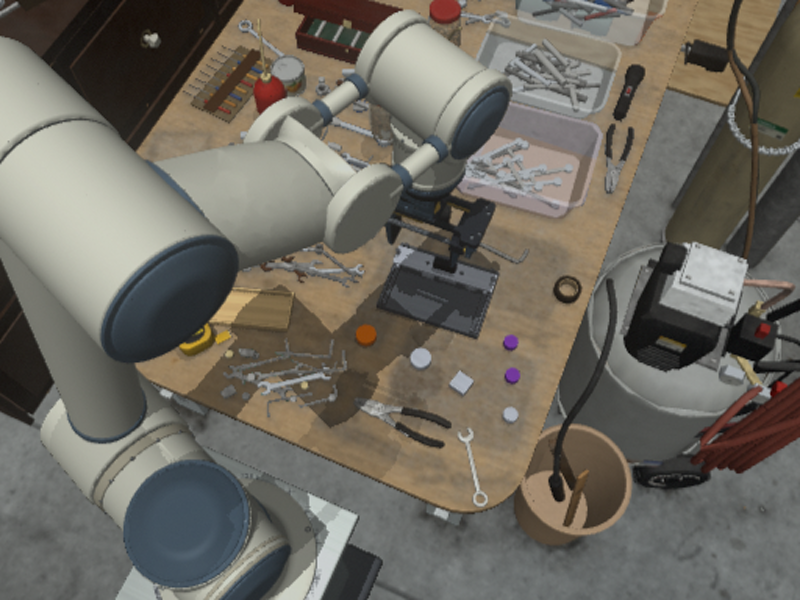

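Shown: grip block at (382,97), bar at the die's far side, so die x points away from the robot (yaw ≈3.7°). Candidates (wrist picture): round – white disc (409,283), not the orange (306,281); small – grey disc (579,315), not the purples (545,192)/(565,251); square – (488,296); no fresh oblong present. Starting with the bar.

Run:
```python
from h import *
a=3.7;X=np.array([np.cos(np.radians(a)),np.sin(np.radians(a)),0])
g=np.array([.6462,-.1210,0])
arm.grip(.05)
arm.move_to(g+[0,0,.12],R(a)); print(arm.current_joint_positions().round(0) if hasattr(arm.current_joint_positions(),'round') else arm.current_joint_positions())
shot("wrist","w2")
arm.move_l(g+[0,0,.0355],feed=.1);arm.grip(0.0)
print(arm.current_width(),arm.current_grasp_force(),arm.current_force(),arm.current_ee_pos())
arm.move_l(g+[0,0,.0355+.009],feed=.05)
print(arm.current_width(),arm.current_force(),arm.current_ee_pos(),arm.current_t())
shot("scene","s2")
```

```text
[-16.  36.  78.  -0.  66. -19.]
0.015904624150516945 29.991071820259094 [1.02220189 0.08588509 3.07282962] [ 0.64632658 -0.12104129  0.03563179]
0.015732660759701075 [ 0.54883489 -1.25899295 -2.59277973] [ 0.64626104 -0.1210363   0.0447224 ] 6.425
```

Run:
```python
from h import *
a=3.7;X=np.array([np.cos(np.radians(a)),np.sin(np.radians(a)),0])
g=np.array([.6462,-.1210,0])
for d in (.01,.03,.055,.07,.08):
    arm.move_l(g-X*d+[0,0,.0445],feed=.06)
    f=arm.current_force();print(d,round(arm.current_width(),4),np.round(f,1))
    if arm.current_width()<.014 or np.linalg.norm(f)>25: break
else:
    for d in (.082,.083,.084,.0845,.085):
        arm.move_l(g-X*d+[0,0,.0445],feed=.03);f=np.array(arm.current_force());print(d,np.round(f,1))
        if f@X>12: break
    p=np.array(arm.current_ee_pos());print(p)
    arm.move_l([p[0],p[1],.0365],feed=.03);print(np.round(arm.current_force(),1),arm.current_t())
```

```text
0.01 0.0157 [-0.8 -2.  -4.6]
0.03 0.0159 [ 0.  -4.4 -3.2]
0.055 0.0157 [-0.9 -6.4 -3.6]
0.07 0.0156 [-0.8 -7.7 -3.4]
0.08 0.0157 [-0.2 -8.6 -3.5]
0.082 [ 0.4 -7.8 -3.4]
0.083 [ 2.9 -6.1 -3.5]
0.084 [ 7.3 -4.3 -3.4]
0.0845 [ 9.5 -3.3 -3. ]
0.085 [12.6 -2.2 -3.7]
[ 0.56359876 -0.12692125  0.04531612]
[ 4.6 -2.3 -4. ] 10.2333
```

Run:
```python
from h import *
p=np.array(arm.current_ee_pos());print(p)
arm.move_l([p[0],p[1],.0354],feed=.03);print(np.round(arm.current_force(),1))
arm.grip(.04);arm.move_l([p[0],p[1],.12],feed=.2)
arm.move_to([0.57,-0.13,0.22],R(-87)); 
shot("wrist","w3");print(arm.current_t(),arm.current_joint_positions())
```

```text
[ 0.56370848 -0.12689552  0.03641165]
[ 2.4 -2.4  2.7]
13.1333 [-1.86991863e+01  2.47197442e+01  8.25371342e+01  2.02970937e-04
  7.27968600e+01  6.82442393e+01]
```

View pics/w3.png

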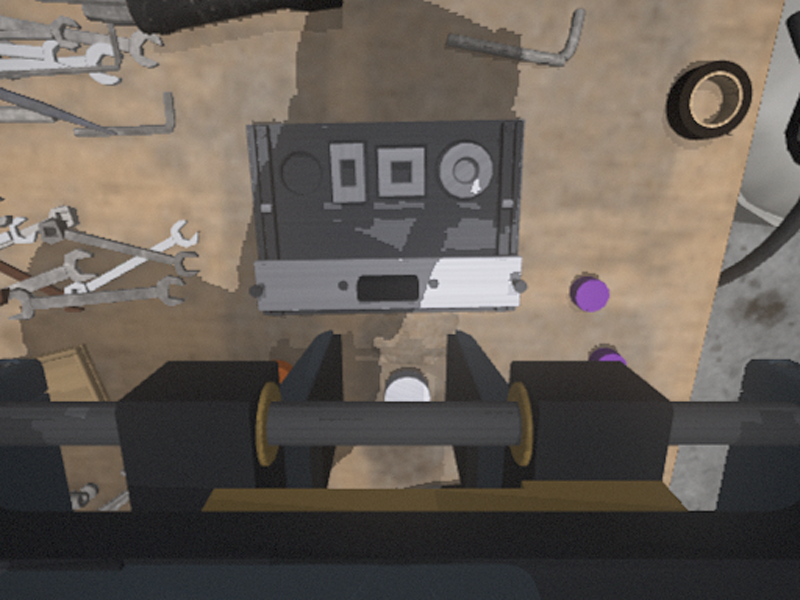

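Three pressed pieces: oblong (348,173), square (401,173), round (466,170); small cavity (302,173) empty. Bar parked.

Run:
```python
from h import *
c=np.load("pics/w3.npy",allow_pickle=True).item();s=1.5625
im=cv2.imread("pics/raw_w3.png");g=im.max(2)
print([int(g[int(v/s),int(u/s)]) for u,v in((337,173),(385,160),(447,170),(320,200),(430,200))])
# pieces by contour in the row window
roi=np.zeros_like(g);roi[88:132,205:318]=1
m=((g>100)&(roi>0)).astype(np.uint8)
for ct in cv2.findContours(m,cv2.RETR_EXTERNAL,cv2.CHAIN_APPROX_NONE)[0]:
    if cv2.contourArea(ct)<150: continue
    w=np.array([px2w(u,v,.024,c)[:2] for u,v in ct[:,0,:]+0.0],np.float32)
    r=cv2.minAreaRect(w*1000);print(np.round(r[0],1),np.round(r[1],1),round(r[2],1))
for n,u,v,z in [("small cav",302,173,.012),("grip",388,288,.057),("fl",262,311,.016),("fr",519,305,.016),("bl",247,126,.027),("br",523,121,.027),("bumpL",266,208,.033),("bumpR",507,203,.033)]:
    print(n,px2w(u/s,v/s,z,c).round(4))
```

```text
[140, 142, 142, 75, 78]
[ 647.5 -131.2] [33.8 34.3] 3.0
[ 651.2 -179.6] [38.3 37.5] 4.5
[644.8 -91.2] [41.9 24.5] 4.6
small cav [ 0.6429 -0.0551  0.012 ]
grip [ 0.5658 -0.1261  0.057 ]
fl [ 0.5313 -0.0231  0.016 ]
fr [ 0.5477 -0.2344  0.016 ]
bl [ 0.6736 -0.018   0.027 ]
br [ 0.6876 -0.2173  0.027 ]
bumpL [ 0.6164 -0.0323  0.033 ]
bumpR [ 0.6295 -0.211   0.033 ]
```

Run:
```python
from h import *
c=arm.get_calibration("top");s=1.5625
for n,u,v,z in [("vise r",170,345,.05),("vise top",150,290,.1),("tape",192,335,.03),("trayTL",203,288,.014),("trayTR",293,292,.014),("trayBR",290,328,.014)]:
    print(n,px2w(u/s,v/s,z,c).round(3))
arm.move_to([0.37,.18,.25],R(-87));shot("wrist","w4");print(arm.current_t())
```

```text
vise r [0.284 0.285 0.05 ]
vise top [0.352 0.353 0.1  ]
tape [0.323 0.266 0.03 ]
trayTL [0.425 0.305 0.014]
trayTR [0.488 0.136 0.014]
trayBR [0.416 0.107 0.014]
14.5667
```

View pics/w4.png

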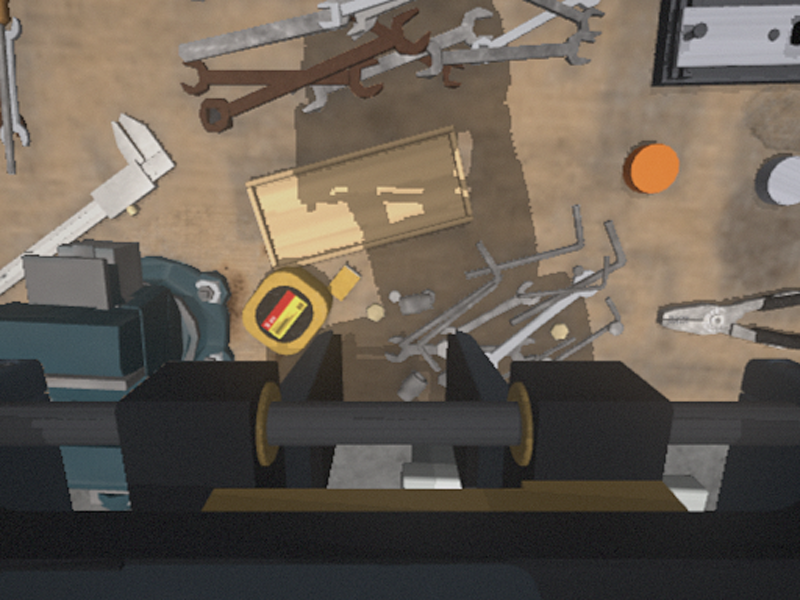

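Run:
```python
from h import *
c=np.load("pics/w4.npy",allow_pickle=True).item();s=1.5625
w=[]
for n,u,v,z in [("TL",247,184,.014),("TR",453,126,.014),("BR",472,216,.014),("BL",271,266,.014),("jawfront",145,245,.1),("jawfar",140,350,.1),("flange",230,300,.03),("orange",654,168,.016)]:
    w.append(px2w(u/s,v/s,z,c));print(n,w[-1].round(4))
w=np.array(w[:4]);print(w.mean(0));d=w[0]-w[1]+w[3]-w[2];print(np.degrees(np.arctan2(-d[0],d[1])),np.linalg.norm(d)/2);d=w[1]-w[2]+w[0]-w[3];print(np.degrees(np.arctan2(d[1],d[0])),np.linalg.norm(d)/2)
```

```text
TL [0.4333 0.3056 0.014 ]
TR [0.4876 0.1373 0.014 ]
BR [0.4167 0.115  0.014 ]
BL [0.3647 0.2867 0.014 ]
jawfront [0.3915 0.3505 0.1   ]
jawfar [0.3148 0.3605 0.1   ]
flange [0.3364 0.3181 0.03  ]
orange [ 0.4635 -0.0311  0.016 ]
[0.42555364 0.21114183 0.014     ]
17.373777058922144 0.17809940920948691
16.43387526046607 0.07276381934169845
```

```bash
cat >> h.py <<'E'
DY=4.2;TY=17.0
def axes(a): a=np.radians(a);return np.array([np.cos(a),np.sin(a)]),np.array([-np.sin(a),np.cos(a)])
def ROW(c): return np.array([.64675,-.1200])+axes(DY)[1]*c
CAV=dict(small=.0655,oblong=.0285,square=-.0115,round=-.0595)
def TRAY(s): return np.array([.4255,.211])+axes(TY)[1]*s
def near(a): # half-turn closest to current closing line, so the last joint turns least
    y=np.array(arm.current_tool_rot())[:,1];c=np.degrees(np.arctan2(y[1],y[0]))
    return a+180*round((c-a)/180)
def pick(xy,yaw,w,ztip,zh=.09):
    arm.grip(w+.011);arm.move_to([*xy,zh],R(near(yaw)));arm.move_l([*xy,ztip],feed=.15);arm.grip(max(w-.012,0))
    arm.move_l([*xy,zh],feed=.15);got=arm.current_width();print("pick",round(got,4),round(arm.current_grasp_force(),1),"t",arm.current_t())
    return abs(got-w)<.003 and arm.current_grasp_force()>5
def place(xy,yaw,w,ztip,zh=.09,feed=.08):
    arm.move_to([*xy,zh],R(near(yaw)));ok=abs(arm.current_width()-w)<.003
    if not ok: print("LOST",arm.current_width());return False
    arm.move_l([*xy,ztip],feed=feed);print("place F",np.round(arm.current_force(),1),"w",round(arm.current_width(),4))
    arm.grip(w+.008);arm.move_l([*xy,zh],feed=.2);print("t",arm.current_t());return True
E
python3 - <<'E'
from h import *
for n,xy,w,s in [("oblong",(.6448,-.0912),.042,.050),("square",(.6475,-.1312),.034,0.),("round",(.6510,-.1798),.040,-.052)]:
    if not pick(xy,DY,w,.0172) or not place(TRAY(s),TY,w,.0149): print("STOP",n);break
arm.move_to([0.40,-.06,.30],R(-87));shot("wrist","w5")
E
```

```text
pick 0.0415 30.0 t 18.125
place F [-0.6  0.6 -1.2] w 0.0415
t 25.1
pick 0.0336 30.0 t 31.9583Traceback (most recent call last):
  File "<stdin>", line 3, in <module>
  File "h.py", line 30, in place
    arm.move_to([*xy,zh],R(near(yaw)));ok=abs(arm.current_width()-w)<.003
    ~~~~~~~~~~~^^^^^^^^^^^^^^^^^^^^^^^
rig.Unreachable: the arm cannot take that pose within its joint ranges
```

```bash
cat >> h.py <<'E'
def goto(p,yaw):
    q0=np.array(arm.current_joint_positions());b=None
    for a in (yaw,yaw+180):
        q=arm.solve_ik(list(p),R(a))
        if q is not None and (b is None or abs(np.array(q)-q0).max()<b[0]): b=(abs(np.array(q)-q0).max(),a,q)
    arm.move_to(list(p),R(b[1]));print("  dq",round(b[0]),"J6",round(b[2][5]),"t",round(arm.current_t(),1))
def pick(xy,yaw,w,ztip,zh=.09):
    arm.grip(w+.011);goto([*xy,zh],yaw);arm.move_l([*xy,ztip],feed=.15);arm.grip(max(w-.012,0))
    arm.move_l([*xy,zh],feed=.15);got=arm.current_width();print("pick",round(got,4),round(arm.current_grasp_force(),1),"t",arm.current_t())
    return abs(got-w)<.003 and arm.current_grasp_force()>5
def place(xy,yaw,w,ztip,zh=.09,feed=.08):
    goto([*xy,zh],yaw);ok=abs(arm.current_width()-w)<.003
    if not ok: print("LOST",arm.current_width());return False
    arm.move_l([*xy,ztip],feed=feed);print("place F",np.round(arm.current_force(),1),"w",round(arm.current_width(),4))
    arm.grip(w+.008);arm.move_l([*xy,zh],feed=.2);print("t",arm.current_t());return True
E
python3 - <<'E'
from h import *
print(arm.current_joint_positions(),arm.current_width())
if place(TRAY(0.),TY,.034,.0149) and pick((.6510,-.1798),DY,.040,.0172): place(TRAY(-.052),TY,.040,.0149)
goto([0.40,-.06,.30],-87);shot("wrist","w5")
E
```

```text
[-1.66310026e+01  3.84490040e+01  7.90228882e+01 -7.82894617e-04
  6.25721008e+01  1.59169368e+02] 0.0336329280535967
  dq 157 J6 2 t 34.4
place F [-0.1 -0.  -1.4] w 0.0333
t 36.3583
  dq 40 J6 -25 t 38.4
pick 0.0389 30.0 t 39.9917
  dq 33 J6 -4 t 41.5
place F [-0.2 -0.1 -1.2] w 0.0382
t 43.4667
  dq 74 J6 70 t 44.7
```

View pics/w5.png

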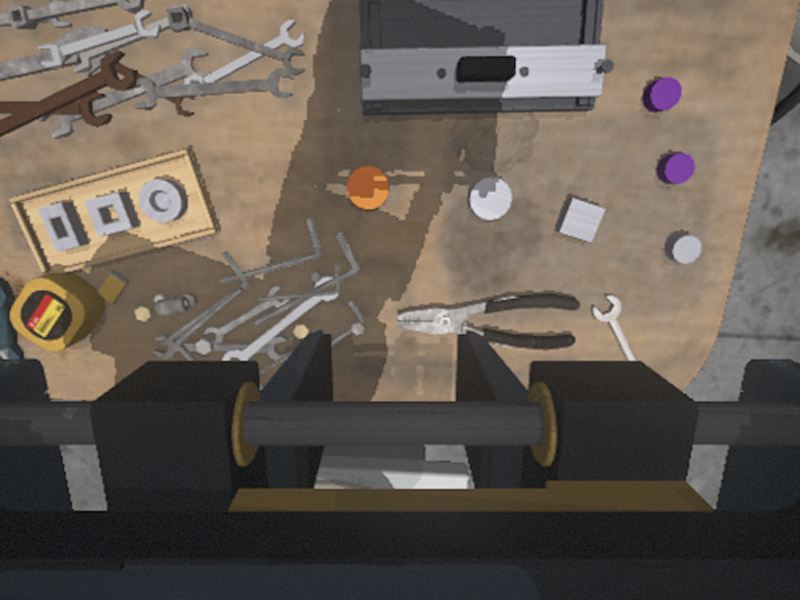

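```bash
cat >> h.py <<'E'
def locate(f,u,v,r=26,thr=120):
    """piece near display pixel (u,v): rect & circle of its top face in world"""
    c=np.load(f"pics/{f}.npy",allow_pickle=True).item();s=1.5625;im=cv2.imread(f"pics/raw_{f}.png").astype(int)
    sat=im.max(2)-im.min(2);m=((sat<25)&(im.max(2)>thr)).astype(np.uint8)
    k=np.zeros_like(m);cv2.circle(k,(int(u/s),int(v/s)),r,1,-1);m*=k
    ct=max(cv2.findContours(m,cv2.RETR_EXTERNAL,cv2.CHAIN_APPROX_NONE)[0],key=cv2.contourArea)
    w=np.array([px2w(a,b,.016,c)[:2] for a,b in ct[:,0,:].astype(float)],np.float32)*1000
    q=cv2.minAreaRect(w);e=cv2.minEnclosingCircle(w);print(np.round(q[0],1),np.round(q[1],1),round(q[2],1),"circ",np.round(e[0],1),round(e[1],1));return q,e
E
python3 - <<'E'
from h import *
for n,u,v in [("round",490,198),("square",581,220),("small",684,248)]:
    for t in (90,130): locate("w5",u,v,thr=t)
E
```

```text
[ 460.9 -138.3] [61.4 48.3] 77.5 circ [ 464.6 -139.1] 30.8
[ 459.3 -148.4] [39.2 39.1] 49.8 circ [ 459.5 -148.6] 21.0
[ 445.9 -234.2] [40.4 37. ] 75.6 circ [ 445.6 -233.6] 26.4
[ 444.3 -236.7] [34.7 34.4] 75.8 circ [ 443.9 -236.7] 23.4
[ 423.8 -337.9] [38.6 30.1] 75.4 circ [ 424.5 -338.1] 19.4
[ 421.8 -342.2] [27.9 27.7] 52.6 circ [ 422.3 -342.9] 15.0
```

```bash
cat >> h.py <<'E'
def insert(name,w,dz=.0093):
    xy=ROW(CAV[name]);goto([*xy,.07],DY)
    if abs(arm.current_width()-w)>.003: print("LOST",arm.current_width());return False
    ex,ey=axes(DY);f0=np.array(arm.current_force())[2];z0=.008+dz
    for dx,dy in [(0,0),(0,1),(0,-1),(1,0),(-1,0),(1,1),(1,-1),(-1,1),(-1,-1),(0,2),(0,-2)]:
        p=xy+(ex*dx+ey*dy)*.001;arm.move_l([*p,z0+.0095],feed=.1);ok=True
        for k in (7.5,6,4.5,3,1.5,.3):
            arm.move_l([*p,z0+k*.001],feed=.05);f=np.array(arm.current_force())
            if f[2]-f0>7: ok=False;break
        print((dx,dy),k,np.round(f,1),round(arm.current_width(),4))
        if ok or k<3: break
    else: return False
    arm.grip(w+.008);arm.move_l([*p,.07],feed=.2);print("t",arm.current_t());return True
E
python3 - <<'E'
from h import *
if pick((.4595,-.1484),DY,.040,.0093,.07): insert("round",.040)
E
```

```text
dq 81 J6 151 t 46.3
pick 0.0385 30.0 t 47.8167
  dq 28 J6 155 t 48.6
(0, 0) 0.3 [-3.   0.8  7.1] 0.0386
t 51.4833
```

Run:
```python
from h import *
goto([0.45,-.16,.30],-87);shot("wrist","w6")
q,e=locate("w6",0.0+520,200,r=60,thr=130) if False else (0,0)
c=np.load("pics/w6.npy",allow_pickle=True).item()
for n,p in [("square",(.4443,-.2367,.016)),("small",(.422,-.3425,.016))]:
    uv=w2px(p,c)*1.5625;print(n,uv.round());locate("w6",*uv,thr=130)
```

```text
dq 95 J6 60 t 53.0
square [472. 266.]
[ 444.6 -236.7] [34.9 35.2] 75.9 circ [ 444.7 -236.7] 23.5
small [576. 294.]
[ 422.6 -341.9] [27.1 28.1] 2.9 circ [ 422.1 -342.1] 14.3
```

View pics/w6.png

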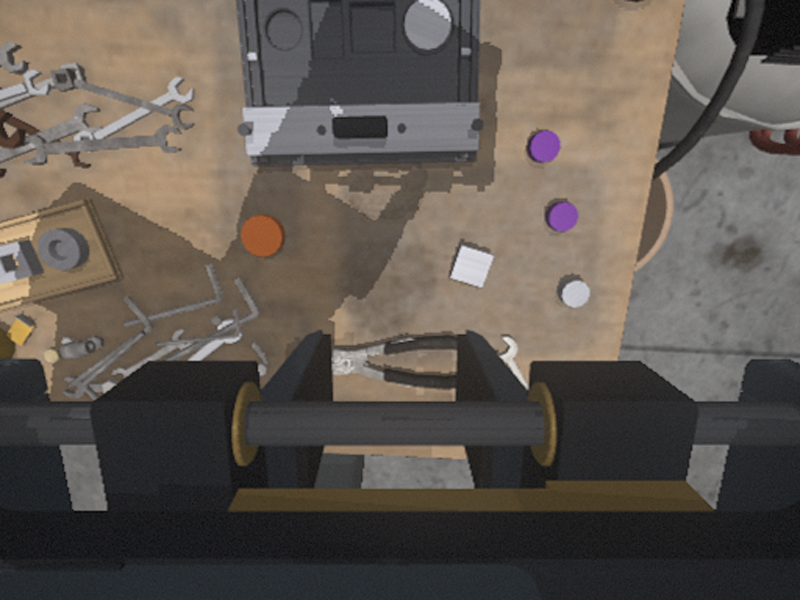

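The round blank sits in its cavity (428,25); square (472,266) and small (575,293) are unmoved.

Run:
```python
from h import *
if pick((.4445,-.2367),-14.2,.034,.0093,.07) and insert("square",.034):
    goto([0.40,-.25,.25],-87);shot("wrist","w7");c=np.load("pics/w7.npy",allow_pickle=True).item()
    uv=w2px((.4222,-.342,.016),c)*1.5625;print(uv);q,e=locate("w7",*uv,thr=130)
    if abs(e[1]-14.5)<1.5 and min(q[1])>25:
        xy=np.array(q[0])/1000
        if pick(xy,DY,.028,.0093,.07): insert("small",.028)
```

```text
dq 81 J6 -21 t 54.7
pick 0.0336 30.0 t 56.1083
  dq 23 J6 -21 t 57.0
(0, 0) 0.3 [-2.6 -0.1  6.1] 0.0338
t 59.8667
  dq 69 J6 48 t 61.1
[502.05322973 246.16407858]
[ 422.1 -342.3] [27.4 27.7] 49.6 circ [ 422.2 -342.1] 14.4
  dq 83 J6 130 t 62.8
pick 0.0265 30.0 t 64.2583
  dq 35 J6 166 t 65.6
(0, 0) 0.3 [-3.1  0.2  9.7] 0.0264
t 68.4833
```

Run:
```python
from h import *
goto([0.56,-.13,.24],-87);im,c=shot("wrist","w8");print(arm.current_t())
cv2.imwrite("pics/c8.png",cv2.resize(im[60:215,140:350],(800,590),interpolation=cv2.INTER_CUBIC))
```

```text
dq 98 J6 68 t 70.0
70.1
```

View pics/c8.png

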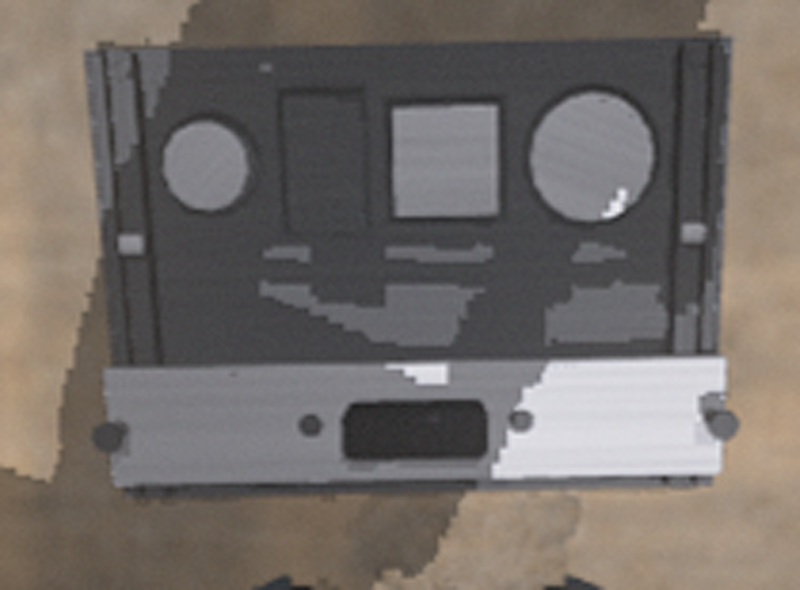

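Run:
```python
from h import *
ex,_=axes(4.3);p0=np.array([.5638,-.1270])
arm.grip(.04);goto([*p0,.10],DY);arm.move_l([*p0,.0355],feed=.12);arm.grip(0.)
print(arm.current_width(),np.round(arm.current_force(),1))
arm.move_l([*p0,.0449],feed=.04)
for d in (0,.015,.028,.04,.055,.07,.078,.081,.0825,.0835,.0845,.085):
    arm.move_l([*(p0+ex*d),.0449],feed=.06 if d<.08 else .03);f=np.array(arm.current_force())
    print(d,round(arm.current_width(),4),np.round(f,1),np.round(arm.current_ee_pos(),4))
    if f[2]>-1.5 or f[:2]@ex<-10 or abs(arm.current_width()-.016)>.002: print("stop");break
```

```text
dq 89 J6 157 t 71.8
0.01578203194863315 [-0.4  0.6  6.4]
0 0.0161 [ 1.2 -1.9 -3.6] [ 0.5638 -0.1271  0.0448]
0.015 0.0159 [ 0.9 -2.8 -3.7] [ 0.579  -0.1259  0.0449]
0.028 0.0158 [ 1.5 -3.6 -3.2] [ 0.5918 -0.125   0.0449]
0.04 0.0155 [ 2.3 -4.7 -3.5] [ 0.6035 -0.1241  0.0449]
0.055 0.0163 [ 1.4 -5.7 -3.3] [ 0.6183 -0.1231  0.0449]
0.07 0.0158 [ 2.4 -6.5 -3.2] [ 0.6333 -0.122   0.0449]
0.078 0.0161 [ 2.5 -6.  -3.4] [ 0.6413 -0.1214  0.0449]
0.081 0.016 [ 1.8 -5.8 -3.1] [ 0.6441 -0.1212  0.0449]
0.0825 0.0156 [ 0.1 -7.2 -3.5] [ 0.6453 -0.1211  0.0448]
0.0835 0.0157 [-0.1 -5.6 -3.7] [ 0.6462 -0.1211  0.0448]
0.0845 0.0157 [ 0.1 -5.9 -3.7] [ 0.6472 -0.1209  0.0448]
0.085 0.016 [-0.5 -6.1 -3.2] [ 0.6475 -0.121   0.0447]
```

Run:
```python
from h import *
ex,_=axes(4.3);p0=np.array([.5638,-.1270])
for d in (.0857,.0864,.0871,.0878):
    arm.move_l([*(p0+ex*d),.0449],feed=.03);f=np.array(arm.current_force())
    print(d,round(arm.current_width(),4),np.round(f,1),np.round(arm.current_ee_pos(),4))
    if f[:2]@ex<-5: break
p=p0+ex*d
for z in (.041,.038,.0365,.0355):
    arm.move_l([*p,z],feed=.03);f=np.array(arm.current_force());print(z,np.round(f,1))
arm.grip(.04);arm.move_l([*p,.12],feed=.2)
goto([0.56,-.13,.24],-87);im,c=shot("wrist","w9");print(arm.current_t())
cv2.imwrite("pics/c9.png",cv2.resize(im[60:215,140:350],(800,590),interpolation=cv2.INTER_CUBIC))
shot("scene","s9")
```

```text
0.0857 0.0162 [-4.  -7.5 -3. ] [ 0.6475 -0.1209  0.0445]
0.0864 0.0159 [-7.4 -8.2 -2.6] [ 0.6476 -0.1209  0.0443]
0.041 [-6.6 -8.7 -3.3]
0.038 [-7.2 -7.7 -2.9]
0.0365 [-6.3 -8.8 -1.9]
0.0355 [-11.   -7.   10.3]
  dq 92 J6 68 t 81.2
81.2917
```

View pics/c9.png

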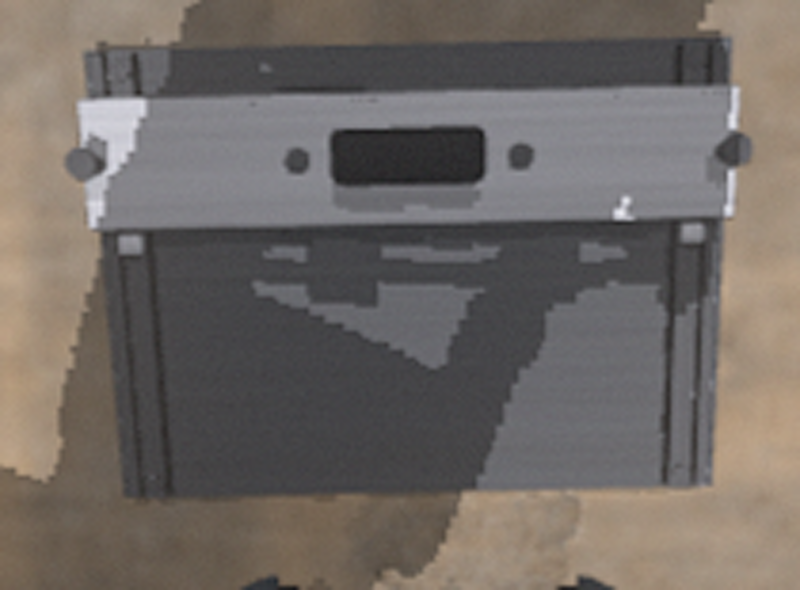

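View pics/s9.png

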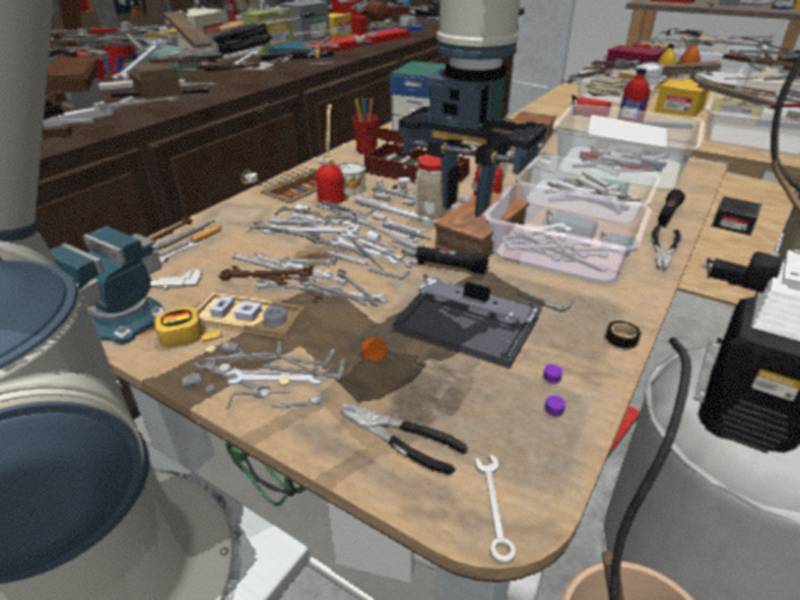

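The bar lies home, with both bumps just clear in front of it at (131,245) and (692,233). The pressed pieces are in the tray and nothing else has moved.

```bash
python3 -c "
from rig import arm
arm.sleep(.5);print(arm.sign_off())"
```

```text
the job is handed in; nothing more can be done
None
```

Job handed in at about 82 s: the three pressed pieces lie flat in the tray, the three fresh blanks on the bench (round, square, small; I saw no oblong) are in their cavities, and the keeper bar is back over the bumps, down and let go.

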